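# Seat the ring-mandrel head on the ball vise

### The job

Fit the head with the short tapered ring mandrel onto the post of the jeweller's ball vise: set it over the post, turn its knurled collar until the hidden keyways drop over the post's cross pin, and press it fully home against the ejector spring. Leave the other heads and the things on the bench where they are, and finish still gripping the head and pressing it home, so that I can do up the lock screw.

Things in the scene. Friction and masses are not known exactly. Their poses are not given: they have to be found in the camera images.
- mandrel_head: The head to fit: a plain steel knurled collar 44 mm across, closed by a 6 mm cap of the same width (38 mm high with it), and on the cap a stubby tapered ring mandrel 25 mm tall, 18 mm across at its foot and 15 mm at its top; 63 mm in all, 0.25 to 0.45 kg. It stands upright on the bench. Origin: centre of its underside; z points up along its axis.
- collar (a point): Middle of the mandrel head's collar, on its axis, 16 mm above its underside. Inside is a 20 mm bore, open below, 32 mm deep, with two keyways half a turn apart, 9 mm wide, cut along the whole bore to 15 mm from the axis. They cannot be seen from outside, nothing marks them, and the head's axes do not tell where they meet the pin.
- seat (a point): Fixed point on the ball vise's vertical axis, level with its flat shoulder (62 mm across, 105 mm above the bench): the underside of a head that is fully home is here. The vise is a fixed steel ball 120 mm across on a black rubber ring 124 mm across; its upper half, with shoulder, post and pin, is braked and does not turn.
- post_tip (a point): Fixed point, 30 mm above the seat: centre of the top of the vise's upright, oiled steel post, which is 17 mm in diameter, with its last 3.5 mm tapered to 12 mm.
- pin_top (a point): Fixed point on the post's axis, 13 mm above the seat, level with the top of the cross pin, 5 mm thick and 28 mm long, that sticks out 5.5 mm either side of the post. Its direction changes from time to time and is not told by this point's axes. A head not in line stops with its underside here; within half a turn, either way, it drops. It drops within about 0.14 rad of true.
- ejector_top (a point): Fixed point on the axis, 5 mm above the seat: where the top of the sprung brass ejector ring (40 mm across, round the post) stands unpressed. A head that has dropped over the pin rests on it, 5 mm short of home, and rises to it again if let go. The spring pushes back with 7 N at first, 12 N when flush with the shoulder; there the collar stops on solid steel.
- peg_head: Another head, to be left alone: the same knurled collar (44 mm diameter, 38 mm high with cap) with a flat 52 mm disc and four small pegs on top, 56 mm in all. Origin: centre of its underside.
- cup_head: Another head, to be left alone: the same knurled collar with a 42 mm wide open cup on top, 58 mm in all. Origin: centre of its underside.
- pliers_red: Bystander: pliers with red handles, 125 mm long, 13 mm thick, lying flat. Origin: at the pivot, on the bench; x points to the jaws.
- pliers_blue: Bystander: pliers with blue handles, 125 mm long, 13 mm thick, lying flat. Origin: at the pivot, on the bench; x points to the jaws.
- wire_spool: Bystander: small white spool of copper wire, 52 mm diameter, 26 mm high, standing. Origin: centre of its underside.
- stone_tray: Bystander: low wooden tray with four compartments, 90 x 70 x 16 mm. Origin: centre of its underside.
- water_bottle: Bystander: clear bottle with an orange label and black cap, 66 mm diameter, 165 mm high. Origin: centre of its underside.

How it is judged:
On the way, in this order (a step that is already met when the one before it is completed fails the run):
1. the mandrel head is picked up off the bench (height (world z) of mandrel_head above 0.03 m), for 0.1 s.
2. the mandrel head is set over the post, the post inside its bore (z of mandrel_head in the frame of seat below 0.027 m and horizontal distance between mandrel_head and seat below 0.004 m and angle between mandrel_head's own z axis and vertical below 0.15 rad), for 0.05 s.
At the end, for the whole second after the job is handed in: The mandrel head is upright on the post (within 3 mm of the axis, 0.07 rad of vertical) with its underside within 2 mm of the shoulder, so over the pin and against the ejector spring (more than 7 N on the vise), and the fingers still hold it (more than 3 N); this lasts through the final second (z of mandrel_head in the frame of seat between -0.003 and 0.002 m and horizontal distance between mandrel_head and seat below 0.003 m and angle between mandrel_head's own z axis and vertical below 0.07 rad and contact force between the fingers and mandrel_head above 3 N and contact force between mandrel_head and vise above 7 N); the arm keeps its last pose, push and grip.
It fails at once if another head is moved more than 25 mm or tipped (distance of any of peg_head, cup_head from where it was at the start of the episode above 0.025 m or angle between any of peg_head, cup_head's own z axis and vertical above 0.4 rad).
It fails at once if a bystander on the bench is moved more than 25 mm (distance of any of pliers_red, pliers_blue, wire_spool, stone_tray, water_bottle from where it was at the start of the episode above 0.025 m).
It also fails if it takes over 54 s, if anything falls off the work surface, if the arm or the gripper's body presses on something with over 40 N, if the wrist force passes 120 N, or if a joint passes its speed limit or range.

### The arm

A 6-joint arm with a two-finger parallel gripper is mounted at the origin on the work surface. World frame = base frame: x ahead of the robot, y to its left, z up, the work surface at z = 0. Lengths are in m, angles in rad, forces in N, time in s.
With the tool pointing down it reaches from about 0.25 to 0.775 m from the base axis. Payload 4 kg.
Tool frame: the origin (TCP) lies midway between the tips of the shut fingers; the grasp point (between the pads) lies 19 mm behind it; z points along the fingers, y is the line along which they close (so a half turn about z gives the same grasp; the last joint's range is limited). The gripper opens to 94 mm and grips with 3 to 60 N. Pads are 16 mm wide; open, the fingers measure 119 mm over their backs; the gripper's body (75 mm by 177 mm) begins 78 mm behind the grasp point.
Start: joints at [-1.21, 0.087, 1.371, -0, 1.684, -0.103], TCP at [0.246, -0.492, 0.206] pointing down, gripper open.
Joint ranges: [-3.1, 3.1], [-0.76, 2.03], [0.27, 2.55], [-1.08, 4.22], [0.17, 2.65], [-2.57, 2.57]. Speed limits (rad/s): [2.79, 2.79, 3.14, 3.14, 3.14, 3.14].

### API

Orientations are given as a unit quaternion [w, x, y, z].
In Python, from bench import arm gives the robot as it stands. Calls block until the motion is done:
- arm.move_pose(position, orientation): joint-space move of the TCP to a pose.
- arm.servo_line(position, ori=None, vel=0.15, max_force=None): straight line of the TCP; ori=None keeps the orientation; vel is the mean speed in m/s. With max_force (N) it stops when the force on the tool has changed by that much, and returns True; else False.
- arm.move_j(angles): joint-space move.
- arm.grip(opening, newtons=None): finger opening in m; newtons is the grip in N (None keeps the last); returns when the fingers have stopped.
- arm.pause(seconds).
- arm.solve_ik(position, orientation): joint angles nearest the present ones, or None.
- arm.observe(): the state.
- arm.grab_frame(name): name is "scene" or "top"; returns the picture (420x560x3 uint8, blue, green, red); there is no depth.
- arm.camera_params(name): a dict with "K" (3x3 intrinsics, pixels), "origin" and "rotation" of the camera in the world. Camera axes: x right, y up, looking along -z (the intrinsics and any distortion apply to the point x, -y, -z); pixel columns grow to the right and rows downward; lengths in m; the calibration is good to about 2 mm. A picture is of the moment at which its call begins. camera_params takes no time and is no camera call.
A pose or a line that the arm cannot do raises arm.MotionError and nothing moves.
- arm.sign_off(): hands the job in; it is judged then, once.
Trained networks look in the newest picture that a camera, given by its name, has taken for a name from the list of things; names that differ only in an ending like _2 or _b are one class to them, and where a whole thing is asked for, a point or a joint stands for the part that bears it (a point fixed in the world has none). Each returns a list of dicts, best first, with "score" (0 to 1); they miss things now and then, are a little off and sometimes report something else, mostly with a low value. They report only what shows in the picture. A call takes as long as a camera call.
- arm.look_for(camera, query): "xyz" ([x, y, z] in m, in world coordinates, good to about 4 mm: the middle of the surface that is visible of it).
The state is a dict: "clock": time; "joint_pos": joint angles; "qvel": joint speeds; "tau": joint torques, N m; "ee_pos": TCP position; "orientation": TCP orientation; "contact_force": force on the tool from outside, world axes, zero at the start; "wrist_torque": the same for the moment, N m; "finger_gap": finger opening in m; "grasp_force": force on a finger pad.
Only numpy, scipy, OpenCV 4.12 (cv2) and the standard library are available. Lean on these libraries where they do the work, as an engineer would, in place of code of your own. Each camera call takes 0.05 s, during which the arm holds its last target. There are 200 camera calls.

## Working session

There is one attempt and no reset: what is moved stays moved. The work goes in short steps, each a Python script; the robot and the scene stay as the last script left them, time stands still between calls to the robot, and variables do not carry over. Pictures are saved under pics/ and viewed, at most 10 in all, crops included, and the job is handed in when it is done.

```bash
mkdir -p pics; ls; python3 - <<'E'
from bench import arm
import cv2
for c in ("scene","top"):
    cv2.imwrite(f"pics/{c}0.png",arm.grab_frame(c))
    p=arm.camera_params(c); print(c,p)
    for q in ("mandrel_head","peg_head","cup_head","seat","post_tip","ejector_top","pin_top","collar","water_bottle","wire_spool","stone_tray","pliers_red","pliers_blue"):
        try: print(q,[([round(v,4) for v in d["xyz"]],round(d["score"],2)) for d in arm.look_for(c,q)[:3]])
        except Exception as e: print(q,repr(e))
o=arm.observe();print(o)
E
```

```text
bench.py
pics
scene {'K': array([[426.45300873,   0.        , 281.29176676],
       [  0.        , 426.45300873, 211.05478149],
       [  0.        ,   0.        ,   1.        ]]), 'origin': array([1.03547349, 0.15618351, 0.96088788]), 'rotation': array([0.61482835, 0.17011744, 0.2108299 , 0.74067328])}
mandrel_head [([0.4604, -0.1181, 0.0399], 0.7)]
peg_head [([0.4868, -0.3338, 0.0475], 0.81)]
cup_head [([0.6525, -0.2528, 0.0481], 0.57)]
seat [([0.5783, 0.2371, 0.0909], 0.58)]
post_tip [([0.58, 0.2371, 0.084], 0.71)]
ejector_top [([0.5791, 0.2354, 0.0925], 0.74), ([0.4599, -0.1199, 0.0374], 0.66)]
pin_top [([0.5804, 0.2332, 0.0866], 0.56)]
collar [([0.5797, 0.233, 0.0884], 0.16)]
water_bottle [([0.6558, 0.4173, 0.1383], 0.91)]
wire_spool [([0.5793, -0.0193, 0.0251], 0.78)]
stone_tray [([0.3391, -0.2609, 0.0044], 0.74), ([0.5832, 0.2343, 0.0904], 0.25)]
pliers_red [([0.3125, 0.2839, 0.012], 0.71), ([0.581, 0.2382, 0.0846], 0.46), ([0.4878, -0.3341, 0.0453], 0.42)]
pliers_blue [([0.681, 0.0188, 0.0111], 0.85), ([0.5798, 0.2358, 0.0857], 0.7), ([0.6549, 0.4163, 0.1348], 0.39)]
top {'K'
[... 966 characters left out ...]
: array([-1.21011180e+00,  8.72031089e-02,  1.37066438e+00,  1.43622215e-05,
        1.68360624e+00, -1.03088733e-01]), 'qvel': array([ 1.88689138e-05, -7.23391122e-04,  1.07803131e-03, -1.44871549e-03,
       -1.52689831e-03, -2.72745311e-04]), 'tau': array([ 3.83214528e-04, -3.40036941e+01, -3.02592874e+01,  7.17410236e-02,
        2.38198217e-02, -1.66870752e-06]), 'ee_pos': array([ 0.24604617, -0.49193019,  0.20552227]), 'orientation': array([5.80557102e-05, 9.73234366e-01, 2.29814852e-01, 1.47140908e-05]), 'contact_force': array([-0.01552805, -0.70653177, -0.53991829]), 'wrist_torque': array([-0.00887897,  0.02971211,  0.00593948]), 'grasp_force': 0.0, 'finger_gap': 0.09396920903078568}
```

View pics/scene0.png

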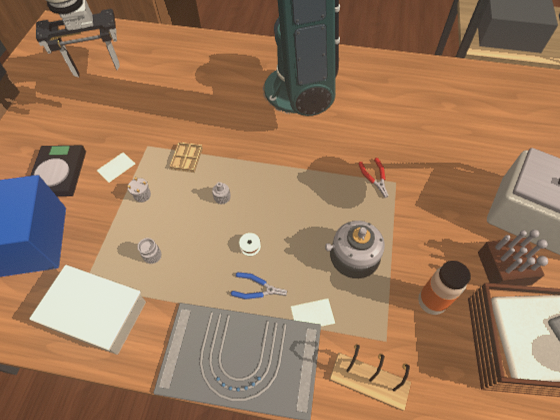

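View pics/top0.png

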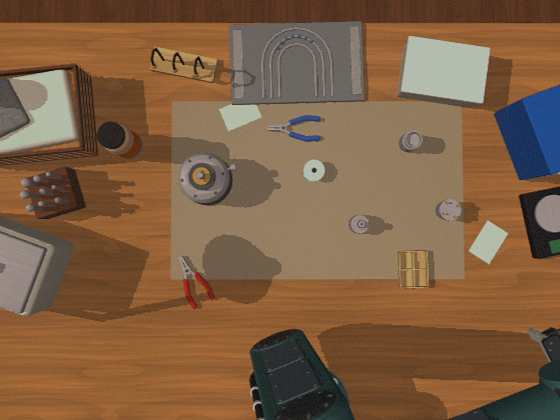

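```bash
cat > h.py <<'E'
import numpy as np, cv2
from scipy.spatial.transform import Rotation as R
from bench import arm
def cam(c):
    p=arm.camera_params(c); q=p["rotation"]
    return p["K"],np.array(p["origin"]),R.from_quat(q[[1,2,3,0]]).as_matrix()
def proj(c,X):
    K,o,M=cam(c); v=(np.asarray(X,float)-o)@M; v=v*[1,-1,-1]; v=v@K.T
    return v[...,:2]/v[...,2:]
def ray(c,uv):
    K,o,M=cam(c); d=np.linalg.solve(K,[*uv,1.])*[1,-1,-1]
    d=M@d; return o,d/np.linalg.norm(d)
def tri(uvs):
    A=np.zeros((3,3));b=np.zeros(3);
    for c,uv in uvs.items():
        o,d=ray(c,uv);P=np.eye(3)-np.outer(d,d);A+=P;b+=P@o
    X=np.linalg.solve(A,b)
    return X,{c:proj(c,X)-uv for c,uv in uvs.items()}
def onz(c,uv,z):
    o,d=ray(c,uv); return o+d*(z-o[2])/d[2]
E
python3 - <<'E'
from h import *
for n,a,b in [("mandrel",[.4604,-.1181,.0399],[.4441,-.1223,.0397]),("vise",[.58,.2371,.086],[.5463,.233,.087])]:
    print(n,proj("scene",a),proj("top",a),proj("scene",b),proj("top",b))
s=cv2.imread("pics/scene0.png");t=cv2.imread("pics/top0.png")
def crop(i,c,X,h):
    u,v=proj(c,X).astype(int); print(c,u-h,v-h)
    return cv2.resize(i[v-h:v+h,u-h:u+h],(400,400),interpolation=cv2.INTER_CUBIC) if True else 0
cv2.imwrite("pics/vise.png",np.hstack([crop(s,"scene",[.57,.235,.11],40),crop(t,"top",[.545,.233,.1],40)]))
cv2.imwrite("pics/man.png",np.hstack([crop(s,"scene",[.45,-.12,.04],25),crop(t,"top",[.445,-.12,.04],25)]))
E
```

```text
mandrel [221.3338248  193.83211295] [355.66633331 217.5210486 ] [221.39672858 188.53981753] [357.46723561 224.36300039]
vise [356.21827108 249.10611309] [204.01819074 165.40590531] [355.90928569 235.75202806] [205.68855326 179.9973197 ]
scene 317 200
top 164 140
scene 196 165
top 331 198
```

Scene view: mandrel head at about (221,190), vise post at about (361,236). Top view: mandrel head at (359,224), vise at (204,178). The bench around both is clear.

View pics/vise.png

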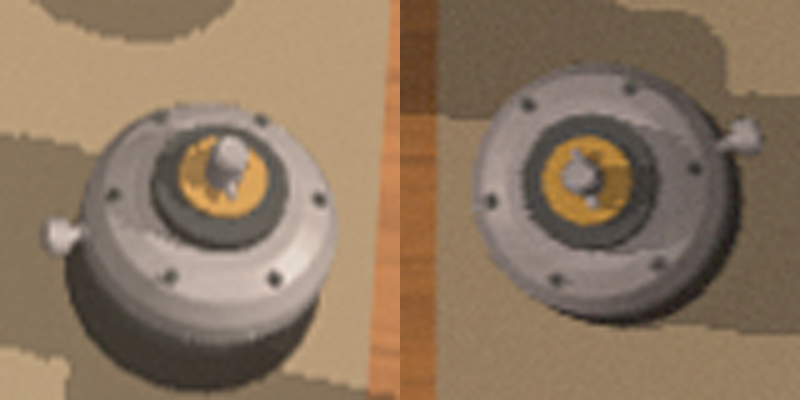

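View pics/man.png

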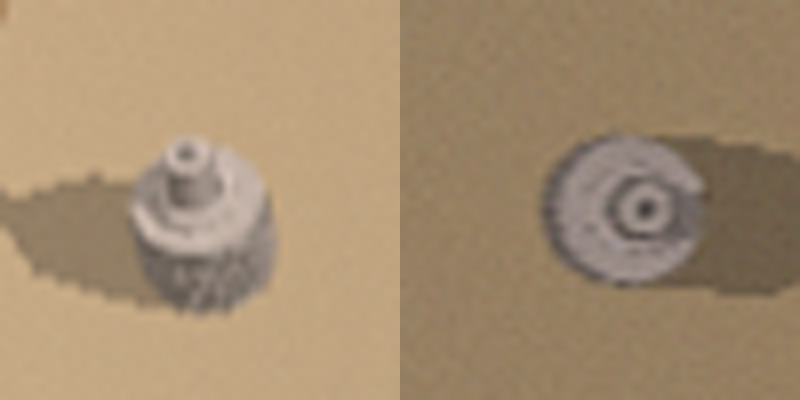

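Vise crop: post tip about (363,230) in scene and (199.6,175) in top; brass ring about (361.3,234.8) and (200.9,175.6); the pin lies roughly along image (17,48) in top. Mandrel crop: mandrel top about (218.7,183.6) in scene and (361.3,223.6) in top.

```bash
python3 - <<'E'
from h import *
for n,s,t in [("tip",(362.8,230.0),(199.6,175.2)),("ring",(361.3,234.8),(200.9,175.6)),("mtop",(218.7,183.6),(361.3,223.6))]:
    X,e=tri({"scene":s,"top":t}); print(n,X.round(4),{k:v.round(1) for k,v in e.items()})
# known-height checks
for n,z,s,t in [("tip",.135,(362.8,230.0),(199.6,175.2)),("ring",.11,(361.3,234.8),(200.9,175.6)),("shoulder",.105,None,(201.8,175.9)),("mtop",.063,(218.7,183.6),(361.3,223.6)),("cap",.038,None,(359.3,223.8))]:
    print(n,[onz(c,p,z)[:2].round(4) for c,p in (("scene",s),("top",t)) if p])
# silhouette overlay
s=cv2.imread("pics/scene0.png");t=cv2.imread("pics/top0.png")
a=np.linspace(0,2*np.pi,60)
def circ(x,y,z,d): return np.c_[x+d/2*np.cos(a),y+d/2*np.sin(a),a*0+z]
def mk(c,img,X0,h,k,circles):
    u,v=proj(c,X0).astype(int); im=cv2.resize(img[v-h:v+h,u-h:u+h],(2*h*k,)*2,interpolation=cv2.INTER_CUBIC)
    for q in circles:
        p=(proj(c,circ(*q))-[u-h,v-h]+.5)*k
        cv2.polylines(im,[p.round().astype(int)],True,(0,0,255),1)
    return im
V,e=tri({"scene":(362.8,230.0),"top":(199.6,175.2)});W,e=tri({"scene":(361.3,234.8),"top":(200.9,175.6)});M,e=tri({"scene":(218.7,183.6),"top":(361.3,223.6)})
x,y=(V[:2]+W[:2])/2; mx,my=M[:2]; print(x,y)
vc=[(x,y,.11,.04),(x,y,.105,.062),(x,y,.135,.012),(x,y,.062,.12)]; mc=[(mx,my,0,.044),(mx,my,.038,.044),(mx,my,.063,.015)]
r1=np.hstack([mk("scene",s,[x,y,.1],30,6,vc)[:300],mk("top",t,[x,y,.1],30,6,vc)[:300]])
r2=np.hstack([mk("scene",s,[mx,my,.03],20,9,mc)[:300],mk("top",t,[mx,my,.03],20,9,mc)[:300]])
cv2.imwrite("pics/ov.png",np.vstack([r1,r2]))
E
```

```text
tip [0.5531 0.2418 0.1297] {'scene': array([-0.5, -0. ]), 'top': array([-0.5,  0. ])}
ring [0.5542 0.2418 0.1092] {'scene': array([-0.4, -0. ]), 'top': array([-0.4,  0. ])}
mtop [ 0.4457 -0.1267  0.0634] {'scene': array([-0.3, -0. ]), 'top': array([-0.3,  0.1])}
tip [array([0.556 , 0.2423]), array([0.5526, 0.2399])]
ring [array([0.5545, 0.2427]), array([0.5542, 0.2407])]
shoulder [array([0.554 , 0.2394])]
mtop [array([ 0.4454, -0.1261]), array([ 0.4459, -0.1274])]
cap [array([ 0.4454, -0.127 ])]
0.5536614983862888 0.24179067046646885
```

View pics/ov.png

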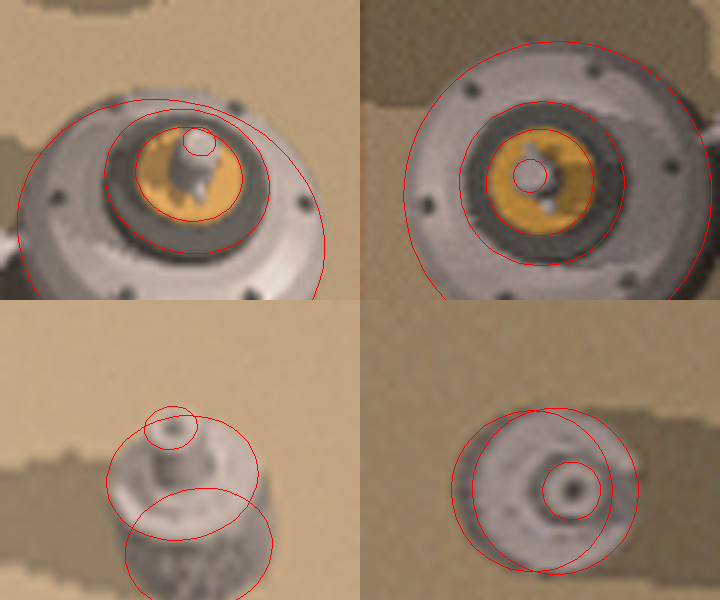

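Overlays agree within about 2 mm and heights (63, 110 and ~130 mm) match the text. Next: squeeze lightly at one angle, then at 90° to it, so the head is centred both ways, then grip and lift.

```bash
cat >> h.py <<'E'
def ori(yaw): return [0,np.cos(yaw/2),np.sin(yaw/2),0]
def st(l=""):
    o=arm.observe(); print(l,"t%.2f"%o["clock"],"p",o["ee_pos"].round(4),"F",o["contact_force"].round(1),"T",o["wrist_torque"].round(2),"g%.1f"%o["grasp_force"],"gap%.4f"%o["finger_gap"],"j",o["joint_pos"].round(2)[[0,5]]); return o
V=np.array([.5537,.2413,.105]); M=np.array([.4456,-.1268,0])
E
python3 - <<'E'
from h import *
x,y=M[:2]
arm.move_pose([x,y,.12],ori(1.87)); st("above")
arm.servo_line([x,y,.008],vel=.12,max_force=8); st("down")
arm.grip(.040,4); st("sq1")
arm.grip(.060); arm.move_pose([x,y,.008],ori(.3)); st("turned")
arm.grip(.040,40); st("grip")
E
```

```text
above t2.97 p [ 0.4458 -0.1277  0.1204] F [ 0.3 -0.  -0.7] T [-0.   -0.1   0.02] g0.0 gap0.0939 j [-0.4 -0.7]
down t4.05 p [ 0.4463 -0.1272  0.0088] F [0.4 0.1 0.4] T [-0.08 -0.1   0.01] g0.0 gap0.0938 j [-0.4 -0.7]
sq1 t4.87 p [ 0.4453 -0.1269  0.008 ] F [-2.  -0.3  0.4] T [-0.12  0.13 -0.02] g4.0 gap0.0447 j [-0.4 -0.7]
turned t6.74 p [ 0.4456 -0.1268  0.008 ] F [-0.4  0.8  0. ] T [ 0.06 -0.01 -0.02] g0.0 gap0.0600 j [-0.4   0.87]
grip t7.16 p [ 0.4457 -0.127   0.008 ] F [-0.9 -1.  -0.2] T [-0.11  0.01 -0.02] g40.0 gap0.0431 j [-0.4   0.87]
```

```bash
python3 - <<'E'
from h import *
x,y=V[:2]
arm.servo_line([*M[:2],.20],vel=.2); st("lift")
arm.move_pose([x,y,.20],ori(.3)); st("over")
arm.servo_line([x,y,.150],vel=.1); arm.pause(.2); st("hover")
cv2.imwrite("pics/hov.png",cv2.resize(arm.grab_frame("scene")[150:300,280:480],(800,600),interpolation=cv2.INTER_CUBIC))
hit=arm.servo_line([x,y,.124],vel=.04,max_force=8); st(f"hit {hit}")
E
```

```text
lift t8.27 p [ 0.4447 -0.1264  0.1981] F [ 0.2 -0.2 -3.5] T [-0.   -0.    0.01] g40.0 gap0.0432 j [-0.4   0.87]
over t9.69 p [0.5539 0.24   0.1999] F [-0.6 -0.4 -2.7] T [ 0.03  0.01 -0.02] g40.0 gap0.0435 j [0.32 1.59]
hover t10.54 p [0.5543 0.2415 0.1512] F [ 0.1  0.  -3. ] T [-0.   -0.02  0.  ] g40.0 gap0.0434 j [0.32 1.59]
hit False t11.39 p [0.5539 0.2413 0.1242] F [-0.4 -0.7 -3.7] T [-0.03  0.02 -0.04] g40.0 gap0.0433 j [0.32 1.59]
```

View pics/hov.png

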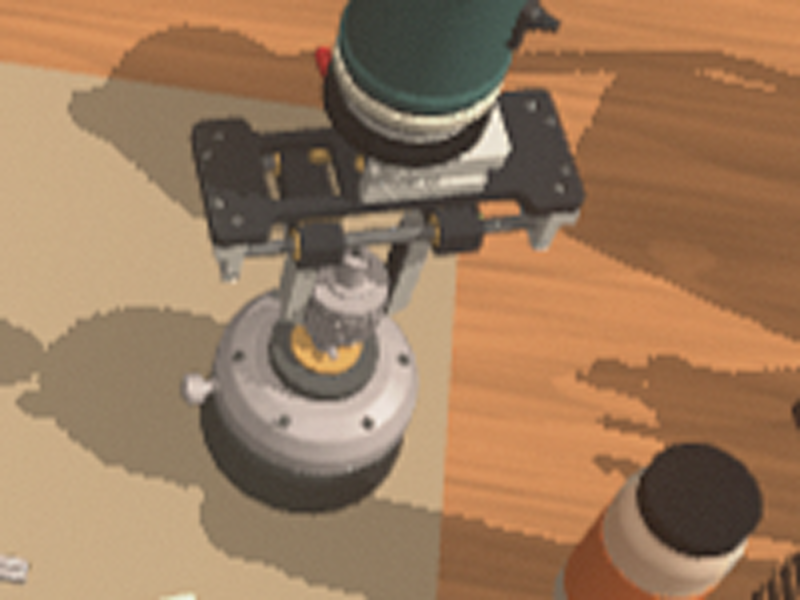

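The picture shows the head held just above the post, concentric with the brass ring, about (335,310). It has since slid over the post without contact, so I'll continue down to touch.

```bash
python3 - <<'E'
from h import *
x,y=V[:2]
hit=arm.servo_line([x,y,.113],vel=.02,max_force=5); st(f"hit {hit}"); arm.pause(.2); st()
E
```

```text
hit True t11.82 p [0.554  0.2414 0.1167] F [ 0.4 -0.7  4.4] T [ 0.06 -0.02 -0.03] g40.0 gap0.0433 j [0.32 1.59]
 t12.03 p [0.554  0.2414 0.1163] F [2.  0.2 4.8] T [ 0.14 -0.31  0.  ] g40.0 gap0.0434 j [0.32 1.59]
```

```bash
python3 - <<'E'
from h import *
x,y=V[:2]
for z in (.1145,.113,.1115,.110):
    hit=arm.servo_line([x,y,z],vel=.02,max_force=25); arm.pause(.15); st(f"{z} {hit}")
arm.grab_frame("scene")
print([(np.round(d["xyz"],4),d["score"]) for d in arm.look_for("scene","mandrel_head")])
cv2.imwrite("pics/p1.png",cv2.resize(arm.grab_frame("scene")[190:290,310:410],(600,600),interpolation=cv2.INTER_CUBIC))
E
```

```text
0.1145 False t12.43 p [0.554  0.2414 0.1154] F [-0.1 -0.1  5. ] T [ 0.03 -0.05 -0.01] g40.0 gap0.0428 j [0.32 1.59]
0.113 False t12.82 p [0.554  0.2414 0.1143] F [-0.8  0.6  7.1] T [-0.01  0.09 -0.04] g40.0 gap0.0432 j [0.32 1.59]
0.1115 False t13.22 p [0.5541 0.2414 0.1132] F [-1.2 -0.3  8.2] T [-0.04  0.14  0.03] g40.0 gap0.0434 j [0.32 1.59]
0.11 False t13.62 p [0.5541 0.2414 0.113 ] F [-2.8 -0.9 12.6] T [-0.08  0.49  0.01] g40.0 gap0.0436 j [0.32 1.59]
[(array([0.5718, 0.2441, 0.1447]), 0.56)]
```

View pics/p1.png

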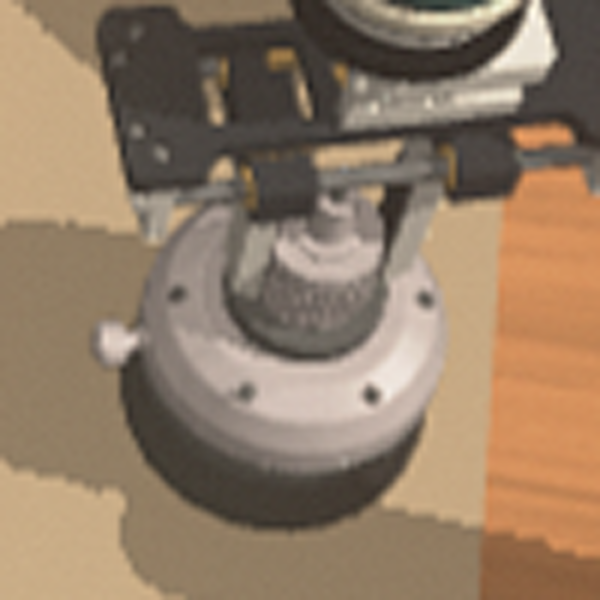

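The picture shows the collar sitting on the dark shoulder at about (315,330), with no brass ring visible. The force followed the spring's rise and went solid at exactly the home height: the keyways happened to be in line already. I'll press a little more for margin, verify and hand in.

```bash
python3 - <<'E'
from h import *
x,y=V[:2]
arm.servo_line([x,y,.1075],vel=.02,max_force=25); arm.pause(.5); o=st("press")
if abs(o["ee_pos"][2]-.113)<.0015 and o["contact_force"][2]>10 and o["grasp_force"]>10:
    print(arm.sign_off())
E
```

```text
press t14.55 p [0.5542 0.2415 0.113 ] F [-6.5 -2.3 20. ] T [-0.44  1.08  0.01] g40.0 gap0.0430 j [0.32 1.59]
the job is handed in; nothing more can be done
None
```

The mandrel head is on the post, over the pin and pressed home at about 20 N with a 40 N grip, and I handed the job in at 14.5 s; no verdict came back, and the collar needed no turning because the keyways already lined up with the pin.

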